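# Bring the centrifuge's empty bucket to the front

## Robot

A 6-joint arm with a two-finger parallel gripper is mounted at the origin on the work surface. World frame = base frame: x ahead of the robot, y to its left, z up, the work surface at z = 0. Lengths are in m, angles in degrees, forces in N, time in s.
With the tool pointing down it reaches from about 0.375 to 0.9 m from the base axis. Payload 3.1 kg.
Tool frame: the origin (TCP) lies at the very end of the fingers, on their centre line; the grasp point (between the pads) lies 19 mm behind it; z points along the fingers, y is the line along which they close (so a half turn about z gives the same grasp; the last joint's range is limited). The gripper opens to 87 mm and grips with 3 to 60 N. Pads are 19 mm wide; open, the fingers measure 117 mm over their backs; the gripper's body (75 mm by 190 mm) begins 51 mm behind the grasp point.
Start: joints at [56.293, 30.224, 82.088, -0, 67.689, -10.227], TCP at [0.249, 0.573, 0.223] pointing down, gripper open.
Joint ranges: [-176.69, 176.69], [-43.24, 126.21], [12.49, 139.97], [-82, 262], [0, 151.66], [-163.58, 163.58]. Speed limits (degrees/s): [159.86, 159.86, 180, 180, 180, 180].

## Interface

Orientations are given as a 3x3 rotation matrix whose columns are the frame's x, y, z axes.
In Python, from rig import readout, viewer, ticket gives the robot as it stands.
- The arm moves only by the tool send_rows, never from a script. Its argument "moves" is a list of rows, each a list of 6 numbers: the shift along the tool's x, y, z in units of 250 mm (1.0 is 250 mm), then the turn, a rotation vector about the tool's x, y, z in units of 90 degrees (1.0 is 90 degrees). A call has 1 to 12 rows; each row is the pose to reach, as a shift and turn from the pose commanded when the call began, along the tool's axes at that moment; what a row does not reach only later rows make up. A row lasts 1/10 s, in which the tool goes at most 50 mm and 8.59 degrees, less where a joint would pass 70% of its speed; a pose out of reach is approached as far as the arm can. A call with a number of a shift or a turn outside -1 to 1 is refused whole. A call with a gripper value outside its range is refused whole. "grip" is the opening, from 0 (shut) to 1 (fully open), set as the call begins (left out, the last holds). The fingers move at their own pace and stop on an object; the grip force is fixed at half the most. Time passes only in rows, so rows that repeat a pose let the fingers close. It gives the time, the measured TCP pose, the force, the opening and the grip force at its end, in the units of the state.
- readout.read_state(): the state, without advancing time (a new reading comes with each control period).
- viewer.capture(name): name is "scene" or "top"; returns (picture, depth): 480x640x3 uint8, red, green, blue; 480x640 float32, m along the optical axis (not along the pixel's ray), 0 where there is no reading.
- viewer.camera_info(name): a dict with "fx", "fy", "cx", "cy" (pixels), "distortion" ([k1, k2, p1, p2, k3] as OpenCV has them; the pictures are not rectified), "R" (3x3) and "t" (3): a world point X has camera coordinates R X + t. Camera axes: x right, y down, z forward; pixel columns grow to the right and rows downward; lengths in m; the calibration is good to about 2 mm. A picture is of the moment at which its call begins. camera_info takes no time and is no camera call.
- ticket.hand_in(): hands the job in; it is judged then, once.
The state is a dict: "time_s": time; "joint_positions": joint angles; "qvel": joint speeds; "tau": joint torques, N m; "position": TCP position; "tcp_rot": TCP orientation; "force": force on the tool from outside, world axes, zero at the start; "moment": the same for the moment, N m; "opening": opening from 0.0 (shut) to 1.0 (fully open); "grasp_force": force on a finger pad.
Only numpy, scipy, OpenCV 4.12 (cv2) and the standard library are available. Lean on these libraries where they do the work, as an engineer would, in place of code of your own. Each camera call takes 0.05 s, during which the arm holds its last target. There are 200 camera calls.

## Task

The centrifuge is being loaded and the next tube goes in from the front. Push gently on an arm of the rotor with a fingertip and ease the rotor round, without gripping or spinning it, until the empty bucket stands at the front of the bowl squarely in line with the lid latch, then leave the rotor at rest there. Push only on the rotor's arms, not on the buckets or tubes; leave the tubes seated in their buckets, and the adapter, rack and bottle where they are.

Things in the scene. Friction and masses are not known exactly. Their poses are not given: they have to be found in the camera images.
- centrifuge: Bench centrifuge, fixed, lid open. Origin: on the rotor axis at bench level; own -x is its front (blue sloping control panel), which faces roughly the robot's left. Cream housing 430 long, 360 wide; teal deck 250 above the bench, reaching 165 in front of, 195 behind, 180 beside the axis; steel bowl 280 in diameter sunk in it, rotor inside, bowl floor 144 below the deck.
- lid_hinge (a point): Middle of the hinge edge of the open lid, 185 behind the rotor axis (away from the front), 256 above the bench. The lid is a rigid cream slab, 360 wide, 30 thick and 350 tall, standing up from here and leaning 15 degrees away from the bowl: keep clear of it.
- rotor: Aluminium four-arm rotor on an upright axis; turns endlessly either way, drag 0.03 N m, stays where left, hardly coasts if moved slowly. Origin: on the axis at mid-height of the arms, 222 above the bench, 28 below the deck. Hub 52 in diameter, its nut's top 25 above the origin. Arms along own +x (empty bucket), +y (bucket_a), -x (bucket_b), -y (bucket_c); open bowl between them.
- empty_place (a point): Centre of the empty bucket's place, on the rotor's +x arm, 80 from the axis, at mid-height of the arms; turns with the rotor. Every arm is 14 high: a bar 18 wide, then from 49 to 90 from the axis a fork 53 wide that carries a bucket between its prongs. The forks' outer sides, 26.5 off the arm's centreline, are flat upright faces to push on.
- front_place (a point): Fixed point of the centrifuge where the empty bucket's place is wanted: 80 from the axis towards the front, in line with the latch, 222 above the bench.
- latch (a point): Lid latch plate: steel plate 52 x 14 with a black slot, on the deck at the middle of the bowl's front rim, 158 in front of the axis, 250 above the bench.
- bucket_empty: The empty bucket: open steel cup 33 in diameter, rim 8 above and bottom 50 below its origin, nothing in it. Hangs from two pins in its fork and can swing outwards about them. Origin: between the pins, 80 from the rotor axis.
- bucket_a: Steel bucket like bucket_empty, holding the tube with the red cap. Origin between its pins, z up when hanging.
- bucket_b: Steel bucket like bucket_empty, holding the tube with the violet cap. Origin between its pins, z up when hanging.
- bucket_c: Steel bucket like bucket_empty, holding the tube with the orange cap. Origin between its pins, z up when hanging.
- tube_a: Sample tube 16 in diameter with red cap 20 in diameter, standing loose in bucket_a (it could be drawn out upwards). Origin: its bottom, 40 below the bucket's origin when seated; cap top 36 above the arms' mid-height.
- tube_b: Sample tube 16 in diameter with violet cap 20 in diameter, standing loose in bucket_b (it could be drawn out upwards). Origin: its bottom, 40 below the bucket's origin when seated; cap top 36 above the arms' mid-height.
- tube_c: Sample tube 16 in diameter with orange cap 20 in diameter, standing loose in bucket_c (it could be drawn out upwards). Origin: its bottom, 40 below the bucket's origin when seated; cap top 36 above the arms' mid-height.
- adapter: Loose black rubber tube adapter, a sleeve 28 in diameter and 30 high, standing on a front corner of the teal deck. Origin: centre of its underside.
- rack: Loose blue tube rack 66 x 190 x 57 high with four capped tubes (to 81 high), on the bench in front of the centrifuge. Origin: centre of its underside.
- bottle: Loose amber glass bottle 60 in diameter, 130 high, on the bench in front of the centrifuge. Origin: centre of its underside.

How it is judged (in metres and radians):
At the end, for the whole second after the job is handed in: The empty bucket's place is within 12 mm (8.5 degrees) of the front place; the rotor is at rest (under 0.05 rad/s); tubes are seated (risen under 6 mm), buckets hang within 0.2 rad of upright; adapter, rack and bottle are within 15 mm of where they stood (horizontal distance between empty_place and front_place below 0.012 m and angular speed of rotor below 0.05 rad/s and z of tube_a in the frame of bucket_a below -0.034 m and z of tube_b in the frame of bucket_b below -0.034 m and z of tube_c in the frame of bucket_c below -0.034 m and angle between each of bucket_empty, bucket_a, bucket_b, bucket_c's own z axis and vertical below 0.2 rad and distance of each of adapter, rack, bottle from where it was at the start of the episode below 0.015 m); the robot touches nothing.
It fails at once if the rotor is spun (faster than 4 rad/s) (angular speed of rotor above 4 rad/s).
It fails at once if the rotor is pushed hard (over 15 N), or an arm of it pinched between the fingers (both its sides touched at once) (contact force between the fingers and rotor above 15 N or ((contact force between the fingers and rotor_c2 above 0.5 N or contact force between the fingers and rotor_c3 above 0.5 N or contact force between the fingers and rotor_c4 above 0.5 N) and (contact force between the fingers and rotor_c5 above 0.5 N or contact force between the fingers and rotor_c6 above 0.5 N or contact force between the fingers and rotor_c7 above 0.5 N)) or ((contact force between the fingers and rotor_c8 above 0.5 N or contact force between the fingers and rotor_c9 above 0.5 N or contact force between the fingers and rotor_c10 above 0.5 N) and (contact force between the fingers and rotor_c11 above 0.5 N or contact force between the fingers and rotor_c12 above 0.5 N or contact force between the fingers and rotor_c13 above 0.5 N)) or ((contact force between the fingers and rotor_c14 above 0.5 N or contact force between the fingers and rotor_c15 above 0.5 N or contact force between the fingers and rotor_c16 above 0.5 N) and (contact force between the fingers and rotor_c17 above 0.5 N or contact force between the fingers and rotor_c18 above 0.5 N or contact force between the fingers and rotor_c19 above 0.5 N)) or ((contact force between the fingers and rotor_c20 above 0.5 N or contact force between the fingers and rotor_c21 above 0.5 N or contact force between the fingers and rotor_c22 above 0.5 N) and (contact force between the fingers and rotor_c23 above 0.5 N or contact force between the fingers and rotor_c24 above 0.5 N or contact force between the fingers and rotor_c25 above 0.5 N))).
It fails at once if a bucket or its tube is pushed on (over 2 N) (contact force between the fingers and bucket_empty above 2 N or contact force between the fingers and bucket_a above 2 N or contact force between the fingers and bucket_b above 2 N or contact force between the fingers and bucket_c above 2 N).
It fails at once if a tube is lifted in its bucket by more than 6 mm, or a bucket tipped by more than 0.5 rad (z of tube_a in the frame of bucket_a above -0.034 m or z of tube_b in the frame of bucket_b above -0.034 m or z of tube_c in the frame of bucket_c above -0.034 m or angle between any of bucket_empty, bucket_a, bucket_b, bucket_c's own z axis and vertical above 0.5 rad).
It fails at once if the adapter, rack or bottle is moved by more than 20 mm (distance of any of adapter, rack, bottle from where it was at the start of the episode above 0.02 m).
It also fails if it takes over 51 s, if anything falls off the work surface, if the arm or the gripper's body presses on something with over 40 N, if the wrist force passes 120 N, or if a joint passes its speed limit or range.

## Working session

There is one attempt and no reset: what is moved stays moved. The work goes in short steps, Python scripts to look and compute and a tool call to move; the robot and the scene stay as the last step left them, time stands still between calls to the robot, and variables do not carry over. Pictures are saved under pics/ and viewed, at most 10 in all, crops included, and the job is handed in when it is done.

Besides the shell and the picture viewer there is one more tool, called after "Emit:" as name([rows], argument=value, ...), one row to a line, values as JSON. send_rows: Moves the arm, as the interface text tells. Shifts and turns lie within -1 to 1; 1 stands for 250 mm of shift or 90 degrees of turn. Its arguments: {"type":"object","properties":{"moves":{"type":"array"},"grip":{"type":"number"}},"required":["moves"]}

```bash
mkdir -p pics; cat > h.py <<'E'
import numpy as np, cv2
from rig import readout, viewer, ticket
def cap(n):
    im,d=viewer.capture(n); return im,d,viewer.camera_info(n)
def cam(c):
    K=np.array([[c['fx'],0,c['cx']],[0,c['fy'],c['cy']],[0,0,1]]); return K,np.array(c['distortion']),np.array(c['R']),np.array(c['t'])
def onplane(c,uv,z):
    K,D,R,t=cam(c); p=cv2.undistortPoints(np.array(uv,float).reshape(-1,1,2),K,D).reshape(-1,2)
    d=np.c_[p,np.ones(len(p))]@R; o=-R.T@t
    return o+d*((z-o[2])/d[:,2])[:,None]
def proj(c,X):
    K,D,R,t=cam(c); return cv2.projectPoints(np.array(X,float).reshape(-1,1,3),cv2.Rodrigues(R)[0],t,K,D)[0].reshape(-1,2)
E
python3 - <<'E'
from h import *
for n in('top','scene'):
    im,d,c=cap(n); cv2.imwrite(f'pics/{n}0.png',im[...,::-1]); np.savez(f'{n}0.npz',im=im,d=d)
    K,D,R,t=cam(c); print(n,c['fx'],(-R.T@t).round(3),R.round(2).tolist())
s=readout.read_state(); print(s['position'],np.round(s['tcp_rot'],3).tolist(),s['time_s'])
E
```

```text
top 439.68012738035156 [0.387 0.134 0.988] [[-0.02, -1.0, -0.04], [-0.98, 0.02, -0.19], [0.19, 0.03, -0.98]]
scene 591.6992141633832 [1.031 0.637 1.116] [[-0.7, 0.71, 0.01], [0.57, 0.57, -0.59], [-0.42, -0.41, -0.81]]
[0.24862075 0.57271652 0.2216734 ] [[-0.917, 0.398, -0.001], [0.398, 0.917, -0.002], [0.0, -0.002, -1.0]] 0.1
```

View pics/top0.png

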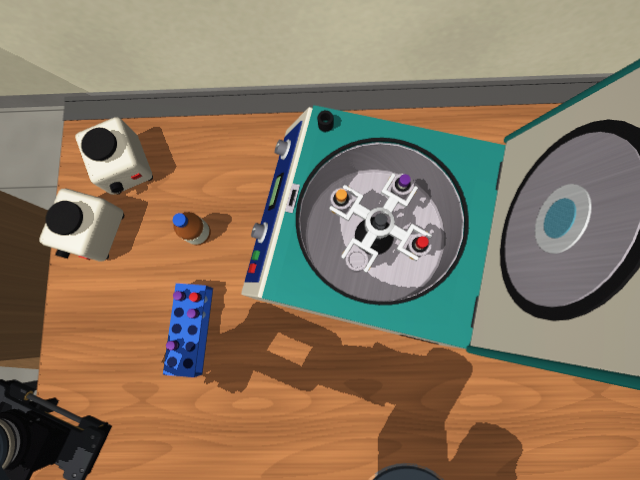

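View pics/scene0.png

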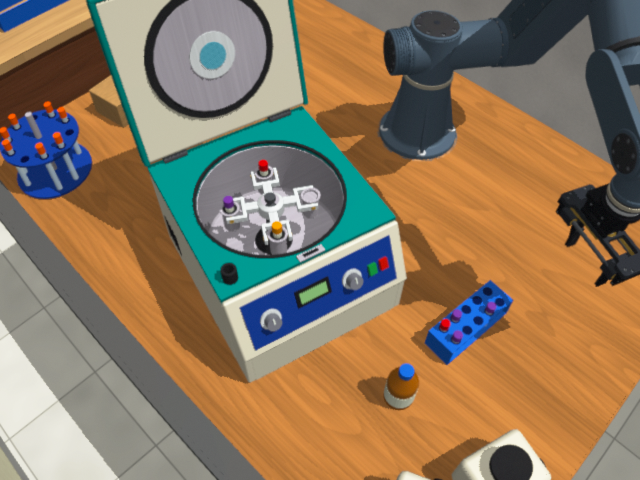

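The top view shows the hub at (380,220), the latch at (292,197), the empty bucket at (357,260), and the orange, violet and red caps at (341,197), (404,183) and (421,243). The scene view agrees. The rotor has to turn clockwise as seen from above, by about 75°.

```bash
cat >> h.py <<'E'
def caps(n,im,c):
    """red, violet, orange cap centres on the rotor, cap top plane"""
    hsv=cv2.cvtColor(im,cv2.COLOR_RGB2HSV); h,s,v=cv2.split(hsv); out={}
    box=np.zeros(h.shape,bool)
    if n=='top': box[140:300,300:470]=1
    else: box[145:255,195:345]=1
    for k,m in dict(r=((h<5)|(h>174)),v=(h>130)&(h<160),o=(h>8)&(h<22)).items():
        m=(m&(s>150)&(v>60)&box).astype(np.uint8)
        N,l,st,ce=cv2.connectedComponentsWithStats(m)
        if N<2: continue
        i=1+np.argmax(st[1:,4]); out[k]=(ce[i],int(st[i,4]))
    return out
E
python3 - <<'E'
from h import *
for n in('top','scene'):
    z=np.load(f'{n}0.npz'); im,d=z['im'],z['d']; c=viewer.camera_info(n)
    cp=caps(n,im,c); P={}
    for k,(uv,a) in cp.items(): P[k]=onplane(c,uv,0.256)[0]; print(n,k,uv.round(1),a,P[k].round(4))
    print('axis',((P['r']+P['o'])/2).round(4), 'span',np.linalg.norm(P['r']-P['o']).round(4))
    # latch: grey pixels near
    hsv=cv2.cvtColor(im,cv2.COLOR_RGB2HSV)
    u,v=(292,197) if n=='top' else (312,252)
    w=np.zeros(im.shape[:2],np.uint8); w[v-22:v+22,u-22:u+22]=1
    m=((hsv[...,1]<60)&(w>0)).astype(np.uint8)
    N,l,st,ce=cv2.connectedComponentsWithStats(m)
    for i in range(1,N):
        if st[i,4]>20: print('grey',ce[i],st[i],onplane(c,ce[i],0.25).round(4))
    # deck plane points of teal with depth -> corners
    t=((hsv[...,0]>80)&(hsv[...,0]<95)&(hsv[...,1]>150)).astype(np.uint8)
    K,D,R,tt=cam(c)
    vv,uu=np.nonzero(t&(d>0)); 
    p=cv2.undistortPoints(np.c_[uu,vv].astype(float).reshape(-1,1,2),K,D).reshape(-1,2)
    X=(np.c_[p,np.ones(len(p))]*d[vv,uu][:,None]-tt)@R
    X=X[abs(X[:,2]-.25)<.006]; print('deck z',np.median(X[:,2]))
    r=cv2.minAreaRect((X[:,:2]*1000).astype(np.float32)); print(r,cv2.boxPoints(r).round(1).tolist())
im=np.load('top0.npz')['im'][130:310,290:475]; cv2.imwrite('pics/crop0.png',cv2.resize(im,None,fx=3.2,fy=3.2,interpolation=cv2.INTER_CUBIC)[...,::-1])
E
```

```text
top r [421.7 242.1] 120 [ 0.5264 -0.0138  0.256 ]
top v [404. 180.] 102 [0.6366 0.0098 0.256 ]
top o [341.  195.2] 109 [0.6125 0.1197 0.256 ]
axis [0.5694 0.0529 0.256 ] span 0.1588
grey [275.86363636 193.31818182] [270 175  12  34  44] [[0.6211 0.2336 0.25  ]]
grey [287.95684803 197.08818011] [276 175  24  44 533] [[0.6136 0.2123 0.25  ]]
grey [306.12736661 200.51807229] [296 175  18  44 581] [[0.6064 0.1805 0.25  ]]
deck z 0.2506370704017114
((569.2021484375, 43.043792724609375), (347.9100646972656, 359.7032165527344), 75.20551300048828) [[350.8999938964844, -79.19999694824219], [698.7000122070312, -171.10000610351562], [787.5, 165.3000030517578], [439.70001220703125, 257.20001220703125]]
scene r [263. 165.] 91 [ 0.5288 -0.0084  0.256 ]
scene v [227.9 201.2] 81 [0.6386 0.0143 0.256 ]
scene o [276.4 227.5] 106 [0.616  0.1252 0.256 ]
axis [0.5724 0.0584 0.256 ] span 0.1596
grey [305.16224649 238.66146646] [290 230  42  24 641] [[0.5936 0.1773 0.25  ]]
grey [310.24651163 252.80930233] [297 244  28  18 215] [[0.6091 0.206  0.25  ]]
grey [314.05590062 263.58178054] [290 249  44  25 483] [[0.6206 0.2271 0.25  ]]
deck z 0.250004957677465
((565.3934326171875, 41.31077575683594), (363.66717529296875, 362.02459716796875), 75.06784057617188) [[343.6000061035156, -87.69999694824219], [693.4000244140625, -181.0], [787.0999755859375, 170.39999389648438], [437.29998779296875, 263.6000061035156]]
```

View pics/crop0.png

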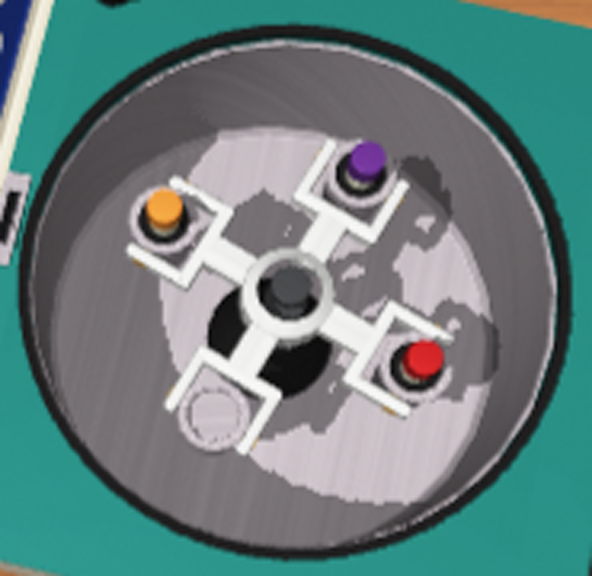

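The crop confirms the clear gap on the counter-clockwise side of the empty arm: fork at about (222,400) in the crop, gap below-right of it. The measurements are consistent. The axis is at about (0.571, 0.056), the front direction at 75.1°, and the empty arm at 147.3°, so the turn needed is about -72°.

I'll push the empty arm's fork side with closed fingers. Next I'll work out the waypoints.

```bash
cat >> h.py <<'E'
from scipy.spatial.transform import Rotation as Ro
AX=np.array([.571,.056]); FRONT=75.1
def pose(th,r,off,z):
    """finger beside the arm at th (deg): r along it, off on its ccw side; tool x along arm, z down"""
    a=np.radians(th); e=np.array([np.cos(a),np.sin(a)]); n=np.array([-e[1],e[0]])
    p=AX+r*e+off*n
    return np.r_[p,z], np.c_[np.r_[e,0],np.r_[-n,0],[0,0,-1.]]
def row(P,s=None):
    s=s or readout.read_state(); R0=np.array(s['tcp_rot'])
    return np.r_[R0.T@(P[0]-s['position'])/.25, Ro.from_matrix(R0.T@P[1]).as_rotvec(degrees=True)/90].round(3)
def angle(n):
    im,d,c=cap(n); cp=caps(n,im,c); P={k:onplane(c,x[0],.256)[0][:2] for k,x in cp.items()}
    ax=AX-([.0015,.003] if n=='top' else [-.0015,-.0025])
    A={k:round((np.degrees(np.arctan2(*(P[k]-ax)[::-1]))+{'r':-90,'v':180,'o':90}[k])%360,1) for k in P}
    return im,A,{k:x[1] for k,x in cp.items()}
E
python3 - <<'E'
from h import *
s=readout.read_state(); up=(np.r_[s['position'][:2],.37],np.array(s['tcp_rot']))
print(row(up)); print(row(pose(147.3,.066,.056,.37))); print(row(pose(147.3,.066,.056,.212)))
for n in('top','scene'): print(angle(n)[1:])
E
```

```text
[ 0.    -0.001 -0.593  0.     0.     0.   ]
[-1.710e+00 -1.562e+00 -5.910e-01 -1.000e-03 -0.000e+00  1.020e-01]
[-1.710e+00 -1.561e+00  4.100e-02 -1.000e-03 -0.000e+00  1.020e-01]
({'r': np.float64(147.2), 'v': np.float64(147.3), 'o': np.float64(147.2)}, {'r': 119, 'v': 101, 'o': 109})
({'r': np.float64(146.8), 'v': np.float64(146.3), 'o': np.float64(146.9)}, {'r': 91, 'v': 79, 'o': 106})
```

Emit:
send_rows([
  [0,0,-0.2,0,0,0],
  [0,0,-0.4,0,0,0],
  [0,0,-0.59,0,0,0],
  [-0.14,-0.13,-0.59,0,0,0.05],
  [-0.28,-0.26,-0.59,0,0,0.1],
  [-0.42,-0.39,-0.59,0,0,0.1],
  [-0.56,-0.52,-0.59,0,0,0.1],
  [-0.7,-0.65,-0.59,0,0,0.1],
  [-0.84,-0.78,-0.59,0,0,0.1],
  [-0.9,-0.82,-0.59,0,0,0.1],
  [-0.9,-0.82,-0.59,0,0,0.1],
], grip=0)

```text
time_s: 1.3
position: [0.3748, 0.2935, 0.3701]
tcp_rot: [[-0.841, 0.541, 0.0], [0.541, 0.841, -0.001], [-0.001, -0.0, -1.0]]
force: [-0.1, -0.5, -0.4]
opening: 0.081
grasp_force: 0.0
```

```bash
python3 - <<'E'
from h import *
s=readout.read_state(); print(s['position'],s['opening'],s['joint_positions'],row(pose(147.3,.066,.056,.37)),row(pose(147.3,.066,.056,.212)))
E
```

```text
[0.37475828 0.29347296 0.37005186] 0.0806585304852287 [ 2.46013896e+01  9.41352846e+00  9.03336257e+01 -3.41981082e-02
  8.02504918e+01 -3.26560489e+01] [-0.91  -0.599  0.001 -0.     0.    -0.   ] [-0.91  -0.599  0.633 -0.     0.    -0.   ]
```

Emit:
send_rows([
  [-0.15,-0.1,0,0,0,0],
  [-0.3,-0.2,0,0,0,0],
  [-0.45,-0.3,0,0,0,0],
  [-0.6,-0.4,0,0,0,0],
  [-0.75,-0.5,0,0,0,0],
  [-0.91,-0.6,0,0,0,0],
  [-0.91,-0.6,0,0,0,0],
  [-0.91,-0.6,0,0,0,0],
  [-0.91,-0.6,0.2,0,0,0],
  [-0.91,-0.6,0.2,0,0,0],
], grip=0)

```text
time_s: 2.3
position: [0.4792, 0.0494, 0.3149]
tcp_rot: [[-0.845, 0.535, -0.015], [0.535, 0.845, 0.003], [0.014, -0.006, -1.0]]
force: [-0.5, -0.5, -0.5]
opening: 0.006
grasp_force: 0.0
```

```bash
python3 - <<'E'
from h import *
s=readout.read_state(); print(s['position'],s['opening'],row(pose(147.3,.066,.056,.212)))
im,A,a=angle('scene'); print(A,a); print(angle('top')[1:])
c=viewer.camera_info('scene'); u=proj(c,[s['position']])[0]; print(u)
cv2.imwrite('pics/s1.png',cv2.resize(im[80:300,150:400],None,fx=2.4,fy=2.4)[...,::-1])
E
```

```text
[0.47923224 0.049424   0.31488263] 0.005532671436252536 [-0.036 -0.001  0.411 -0.004 -0.009  0.004]
{'r': np.float64(146.9), 'v': np.float64(146.2), 'o': np.float64(146.8)} {'r': 90, 'v': 82, 'o': 103}
({'o': np.float64(147.2)}, {'o': 108})
[300.6532734  145.91465981]
```

View pics/s1.png

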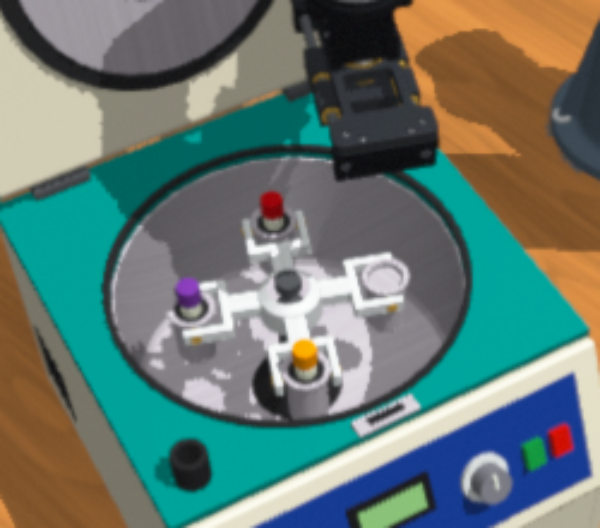

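The picture shows the gripper body's end face at crop (385,150), hiding the closed fingers behind it. The rotor is untouched, with the red cap at (271,205), and the empty bucket at (385,275). I'll let the arm settle, then descend slowly.

Emit:
send_rows([
  [0,0,0,0,0,0],
  [0,0,0,0,0,0],
  [0,0,0,0,0,0],
])

```text
time_s: 2.7
position: [0.486, 0.0471, 0.3216]
tcp_rot: [[-0.844, 0.537, 0.003], [0.537, 0.844, -0.0], [-0.003, 0.001, -1.0]]
force: [0.6, 0.3, 0.9]
opening: 0.004
grasp_force: 0.0
```

```bash
python3 - <<'E'
from h import *
s=readout.read_state(); print(s['position'],s['joint_positions'],row(pose(147.3,.066,.056,.212)))
E
```

```text
[0.48595889 0.04707805 0.32161263] [-7.60932577e+00  1.28800052e+01  9.35669574e+01  2.55546999e-03
  7.33641744e+01 -6.51613446e+01] [-0.002 -0.011  0.438  0.001  0.002  0.003]
```

Emit:
send_rows([
  [0,-0.01,0.06,0,0,0],
  [0,-0.01,0.12,0,0,0],
  [0,-0.01,0.18,0,0,0],
  [0,-0.01,0.24,0,0,0],
  [0,-0.01,0.3,0,0,0],
  [0,-0.01,0.36,0,0,0],
  [0,-0.01,0.4,0,0,0],
  [0,-0.01,0.43,0,0,0],
  [0,-0.01,0.44,0,0,0],
  [0,-0.01,0.44,0,0,0],
  [0,-0.01,0.44,0,0,0],
])

```text
time_s: 3.8
position: [0.4842, 0.0447, 0.2106]
tcp_rot: [[-0.844, 0.537, 0.001], [0.537, 0.844, -0.0], [-0.001, 0.0, -1.0]]
force: [-0.6, 0.2, 0.0]
opening: 0.01
grasp_force: 0.0
```

```bash
python3 - <<'E'
from h import *
s=readout.read_state(); print(s['position'],s['force'])
for th,off in [(147.3,.0415+.003)]+[(t,.0415) for t in (147,143,138,133,128,123,118,113,108,103,98,93,88)]: print(th,row(pose(th,.066,off,.212),s))
im,A,a=angle('scene'); print(A,a)
cv2.imwrite('pics/s2.png',cv2.resize(im[80:300,150:400],None,fx=2.4,fy=2.4)[...,::-1])
E
```

```text
[0.48415987 0.0446936  0.21055743] [-0.59861389  0.22283292  0.0122723 ]
147.3 [-0.004  0.048 -0.006  0.     0.001  0.002]
147 [-0.003  0.061 -0.006  0.     0.001  0.006]
143 [ 0.008  0.08  -0.006  0.     0.001  0.05 ]
138 [ 0.019  0.105 -0.006  0.     0.001  0.106]
133 [ 0.028  0.13  -0.006  0.     0.001  0.161]
128 [ 0.036  0.156 -0.006  0.     0.001  0.217]
123 [ 0.04   0.183 -0.006  0.     0.001  0.272]
118 [ 0.043  0.21  -0.006  0.     0.001  0.328]
113 [ 0.043  0.238 -0.006  0.     0.001  0.384]
108 [ 0.041  0.265 -0.006  0.001  0.001  0.439]
103 [ 0.036  0.291 -0.006  0.001  0.001  0.495]
98 [ 0.029  0.318 -0.006  0.001  0.001  0.55 ]
93 [ 0.02   0.343 -0.006  0.001  0.001  0.606]
88 [ 0.008  0.368 -0.006  0.001  0.     0.661]
{'r': np.float64(146.9), 'v': np.float64(146.2), 'o': np.float64(146.8)} {'r': 90, 'v': 80, 'o': 103}
```

View pics/s2.png

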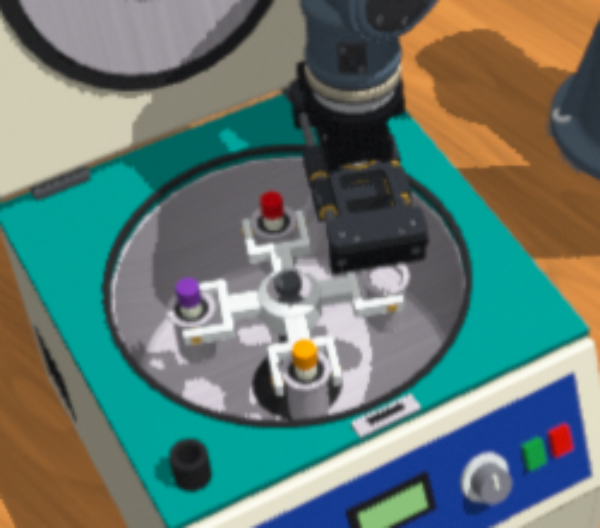

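The fingers are down beside the empty arm, hidden under the body at (378,220), and the rotor has not moved. I'll start pushing gently.

Emit:
send_rows([
  [0,0.02,0,0,0,0],
  [0,0.035,0,0,0,0],
  [0,0.048,0,0,0,0],
  [0,0.061,0,0,0,0.006],
  [0.004,0.071,0,0,0,0.03],
  [0.008,0.08,0,0,0,0.05],
  [0.014,0.092,0,0,0,0.078],
  [0.019,0.105,0,0,0,0.106],
  [0.024,0.118,0,0,0,0.134],
  [0.028,0.13,0,0,0,0.161],
  [0.028,0.13,0,0,0,0.161],
])

```text
time_s: 4.95
position: [0.4954, 0.0764, 0.21]
tcp_rot: [[-0.683, 0.731, 0.0], [0.731, 0.683, 0.0], [-0.0, 0.0, -1.0]]
force: [-0.8, -0.6, -0.3]
opening: 0.007
grasp_force: 0.0
```

```bash
python3 - <<'E'
from h import *
im,A,a=angle('scene'); print(A,a); print(angle('top')[1:])
s=readout.read_state(); print(s['position'],s['force'])
for t in (128,123,118,113,108,103,98,93,88): print(t,row(pose(t,.066,.0415,.212),s))
E
```

```text
{'r': np.float64(134.9), 'v': np.float64(134.3), 'o': np.float64(134.6)} {'r': 91, 'v': 77, 'o': 104}
({'v': np.float64(134.9), 'o': np.float64(131.6)}, {'v': 100, 'o': 44})
[0.49525769 0.07607078 0.21002371] [-0.44102141  0.01154731  0.11583161]
128 [ 0.012  0.024 -0.008 -0.     0.     0.057]
123 [ 0.023  0.049 -0.008 -0.     0.     0.112]
118 [ 0.033  0.075 -0.008 -0.     0.     0.168]
113 [ 0.039  0.101 -0.008 -0.     0.     0.223]
108 [ 0.044  0.128 -0.008 -0.     0.     0.279]
103 [ 0.046  0.155 -0.008 -0.     0.     0.334]
98 [ 0.046  0.182 -0.008 -0.     0.     0.39 ]
93 [ 0.043  0.209 -0.008 -0.     0.     0.445]
88 [ 0.038  0.236 -0.008 -0.     0.     0.501]
```

Emit:
send_rows([
  [0.006,0.012,0,0,0,0.028],
  [0.012,0.024,0,0,0,0.057],
  [0.018,0.037,0,0,0,0.085],
  [0.023,0.049,0,0,0,0.112],
  [0.028,0.062,0,0,0,0.14],
  [0.033,0.075,0,0,0,0.168],
  [0.036,0.088,0,0,0,0.196],
  [0.039,0.101,0,0,0,0.223],
  [0.042,0.114,0,0,0,0.251],
  [0.044,0.128,0,0,0,0.279],
  [0.046,0.155,0,0,0,0.334],
  [0.046,0.155,0,0,0,0.334],
])

```text
time_s: 6.25
position: [0.5162, 0.111, 0.21]
tcp_rot: [[-0.225, 0.974, 0.001], [0.974, 0.225, 0.0], [-0.0, 0.001, -1.0]]
force: [-1.5, -0.1, 0.2]
opening: 0.01
grasp_force: 0.0
```

```bash
python3 - <<'E'
from h import *
im,A,a=angle('scene'); print(A,a); print(angle('top')[1:])
cv2.imwrite('pics/s3.png',cv2.resize(im[80:300,150:400],None,fx=2.4,fy=2.4)[...,::-1])
s=readout.read_state(); print(s['position'],s['force'],s['joint_positions'])
for t in (100,98,95,93,90,88,85,83,80,78,76,75,74): print(t,row(pose(t,.066,.0415,.212),s))
E
```

```text
{'r': np.float64(105.6), 'v': np.float64(103.1), 'o': np.float64(103.9)} {'r': 62, 'v': 66, 'o': 95}
({'r': np.float64(100.3), 'v': np.float64(103.5), 'o': np.float64(101.7)}, {'r': 58, 'v': 95, 'o': 34})
[0.51557935 0.11067695 0.20996967] [-0.40876141 -0.2188395  -0.8040351 ] [-3.13577346e-02  2.36819576e+01  9.68462670e+01 -8.90202124e-03
  5.94906560e+01 -1.31247837e+01]
100 [ 0.009  0.015 -0.008 -0.     0.     0.034]
98 [ 0.014  0.024 -0.008 -0.     0.     0.057]
95 [ 0.021  0.039 -0.008 -0.     0.     0.09 ]
93 [ 0.026  0.049 -0.008 -0.     0.     0.112]
90 [ 0.031  0.064 -0.008 -0.     0.     0.146]
88 [ 0.035  0.075 -0.008 -0.     0.     0.168]
85 [ 0.039  0.091 -0.008 -0.     0.     0.201]
83 [ 0.042  0.101 -0.008 -0.     0.     0.223]
80 [ 0.045  0.117 -0.008 -0.     0.     0.257]
78 [ 0.046  0.128 -0.008 -0.     0.     0.279]
76 [ 0.047  0.139 -0.008 -0.     0.     0.301]
75 [ 0.048  0.144 -0.008 -0.     0.     0.312]
74 [ 0.048  0.15  -0.008 -0.     0.     0.323]
```

View pics/s3.png

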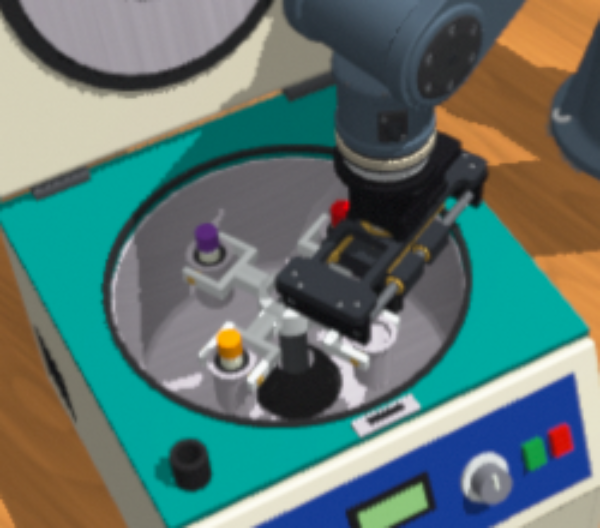

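The rotor is at about 103.5°, with the violet cap at (207,237), the orange cap at (229,343) and the empty bucket at (380,330). The pushing works as expected, so I'll continue at a slower rate.

Emit:
send_rows([
  [0.005,0.008,0,0,0,0.017],
  [0.009,0.015,0,0,0,0.034],
  [0.014,0.024,0,0,0,0.057],
  [0.021,0.039,0,0,0,0.09],
  [0.026,0.049,0,0,0,0.112],
  [0.031,0.064,0,0,0,0.146],
  [0.035,0.075,0,0,0,0.168],
  [0.039,0.091,0,0,0,0.2],
  [0.042,0.101,0,0,0,0.223],
  [0.045,0.117,0,0,0,0.257],
  [0.045,0.117,0,0,0,0.257],
  [0.045,0.117,0,0,0,0.257],
])

```text
time_s: 7.55
position: [0.5416, 0.1283, 0.21]
tcp_rot: [[0.176, 0.984, -0.0], [0.984, -0.176, -0.0], [-0.0, -0.0, -1.0]]
force: [0.2, -0.2, 0.5]
opening: 0.007
grasp_force: 0.0
```

```bash
python3 - <<'E'
from h import *
im,A,a=angle('scene'); print(A,a); print(angle('top')[1:])
s=readout.read_state(); print(s['position'],s['force'])
for t in (79,78,77,76,75,74,73): print(t,row(pose(t,.066,.0415,.212),s))
E
```

```text
{'v': np.float64(81.9), 'o': np.float64(82.2)} {'v': 75, 'o': 104}
({'v': np.float64(82.6)}, {'v': 98})
[0.54150229 0.12826978 0.21000207] [-0.11471062  0.42339806  0.05682236]
79 [ 0.003  0.005 -0.008 -0.     0.     0.01 ]
78 [ 0.005  0.01  -0.008 -0.     0.     0.021]
77 [ 0.008  0.014 -0.008 -0.     0.     0.032]
76 [ 0.011  0.019 -0.008 -0.     0.     0.043]
75 [ 0.013  0.024 -0.008 -0.     0.     0.054]
74 [ 0.016  0.029 -0.008 -0.     0.     0.065]
73 [ 0.018  0.034 -0.008 -0.     0.     0.076]
```

Emit:
send_rows([
  [0.003,0.005,0,0,0,0.01],
  [0.005,0.01,0,0,0,0.021],
  [0.008,0.014,0,0,0,0.032],
  [0.011,0.019,0,0,0,0.043],
  [0.013,0.024,0,0,0,0.054],
  [0.016,0.029,0,0,0,0.065],
  [0.018,0.034,0,0,0,0.076],
  [0.018,0.034,0,0,0,0.076],
  [0.018,0.034,0,0,0,0.076],
])

```text
time_s: 8.55
position: [0.551, 0.1313, 0.2101]
tcp_rot: [[0.292, 0.956, 0.0], [0.956, -0.292, -0.0], [0.0, 0.0, -1.0]]
force: [-0.2, -0.1, -1.2]
opening: 0.006
grasp_force: 0.0
```

```bash
python3 - <<'E'
from h import *
im,A,a=angle('scene'); print(A,a); print(angle('top')[1:])
s=readout.read_state(); print(s['position'],s['force'])
E
```

```text
{'v': np.float64(76.1), 'o': np.float64(76.6)} {'v': 73, 'o': 104}
({'v': np.float64(77.0), 'o': np.float64(71.8)}, {'v': 101, 'o': 17})
[0.5509129  0.1312186  0.21006176] [-0.71949946  0.27172516 -0.55907081]
```

The rotor is at about 76.5°, well within tolerance. I'll back off sideways, lift and check.

Emit:
send_rows([
  [0,-0.02,0,0,0,0],
  [0,-0.04,0,0,0,0],
  [0,-0.06,0,0,0,0],
  [0,-0.06,0,0,0,0],
  [0,-0.06,-0.1,0,0,0],
  [0,-0.06,-0.2,0,0,0],
  [0,-0.06,-0.35,0,0,0],
  [0,-0.06,-0.5,0,0,0],
  [0,-0.06,-0.64,0,0,0],
  [0,-0.06,-0.64,0,0,0],
])

```text
time_s: 9.65
position: [0.5394, 0.1359, 0.376]
tcp_rot: [[0.292, 0.956, 0.013], [0.956, -0.292, 0.001], [0.004, 0.012, -1.0]]
force: [1.0, 0.4, 0.3]
opening: 0.009
grasp_force: 0.0
```

Emit:
send_rows([
  [-0.05,-0.1,0,0,0,0],
  [-0.1,-0.2,0,0,0,0],
  [-0.15,-0.3,0,0,0,0],
  [-0.18,-0.4,0,0,0,0],
  [-0.2,-0.5,0,0,0,0],
  [-0.2,-0.5,0,0,0,0],
  [-0.2,-0.5,0,0,0,0],
])

```text
time_s: 10.35
position: [0.4023, 0.1244, 0.37]
tcp_rot: [[0.292, 0.956, 0.001], [0.956, -0.292, -0.0], [0.0, 0.001, -1.0]]
force: [0.2, 0.3, 0.0]
opening: 0.004
grasp_force: 0.0
```

```bash
python3 - <<'E'
from h import *
im,A,a=angle('scene'); print(A,a); im2,A,a=angle('top'); print(A,a)
s=readout.read_state(); print(s['position'],s['force'])
a1=cv2.resize(im[80:300,150:400],(400,352)); a2=cv2.resize(im2[90:310,250:500],(400,352))
cv2.imwrite('pics/s4.png',np.hstack([a1,a2])[...,::-1])
E
```

```text
{'r': np.float64(77.1), 'v': np.float64(76.3), 'o': np.float64(76.5)} {'r': 99, 'v': 71, 'o': 105}
{'v': np.float64(77.4), 'o': np.float64(76.6)} {'v': 95, 'o': 116}
[0.40332466 0.12426853 0.36999846] [-0.07953233 -0.15588052 -0.33524363]
```

View pics/s4.png

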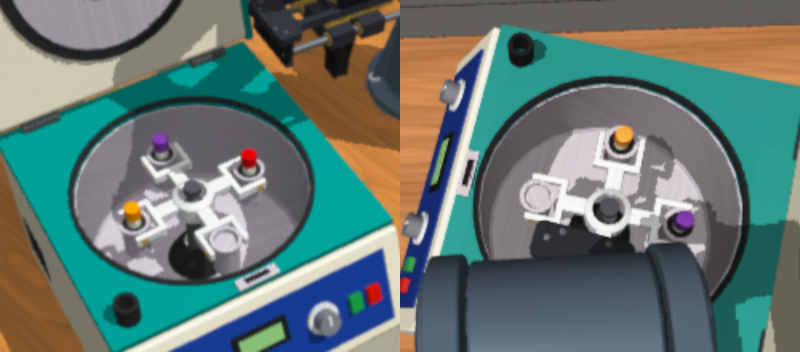

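The empty bucket, at (227,238) on the left and (541,193) on the right, is in line with the latch at (258,278) and (467,172). All the tubes are seated, and the error is about 1.6° (2 mm) against the 12 mm allowed.

```bash
python3 -c "
from rig import ticket; print(ticket.hand_in())"
```

```text
the job is handed in; nothing more can be done
None
```

The job is handed in: the empty bucket stands at the front about 1.6° (roughly 2 mm) off the latch line, with the rotor at rest, the tubes seated and the arm clear.

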